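Set the board preheater one click higher and start it

TASK

Set the bench preheater one step higher: with a fingertip on the knurled selector knob, turn it clockwise (seen from above) by one click, so that its white line rests at the middle of the three marks, without ever going on towards the third. Then press the round start button beside it right down and let it spring back. Do not lift or shove the preheater, and leave the other things on the bench where they stand.

Things in the scene. Friction and masses are not known exactly. Their poses are not given: they have to be found in the camera images.
- unit: Preheater control unit: loose grey box, 2.4 kg, on rubber feet; 170 mm deep (its x), 240 wide (its y), 70 high, flat black top panel. Origin at the centre of its underside, z up; its -x side faces the robot, turned by up to 0.5 rad. In this frame the selector's axis is at x -20, y +50 mm, the start button at x -45, y -70 mm.
- middle_mark (a point): Point on the unit's top panel (70 mm up) at the middle one of the three white marks, 45 mm from the knob's axis towards the unit's -x. Round the knob's other side stands a fixed aluminium guard collar: inner radius 41 mm, 6 mm thick, top 87 mm above the bench, covering 220 degrees, open for 140 degrees towards the marks.
- selector_top (a point): Centre of the flat top face of the knurled selector knob, 95 mm above the bench, on its upright axis. Plain black cylinder, 65 mm in diameter over its 32 upright ribs, 24 mm tall, top 8 mm above the guard collar. A white line on the top runs from near the centre to the rim. The point turns with the knob: the line points along its -x.
- selector (a joint): Knob angle in rad, growing clockwise from above, -0.12 to 1.52. Sprung detents at 0 (start; line at the -y mark), 0.70 (middle mark, unit's -x) and 1.40 (+y mark). Resists by up to 0.05 N m before half way (0.35), past it snaps on by itself, even if let go. A fingertip (friction about 0.6) pressed on its top at 8 to 20 N, 20 mm from the axis, and moved in an arc drags it.
- start_top (a point): The centre of the top of the start button: a plain grey round cap 28 mm in diameter in an aluminium housing on the unit's top panel. It moves with the cap.
- start (a joint): How far the start button is pressed, in m: 0 up, 0.006 fully down, which takes about 5 N; it springs back when let go.
- spool: A reel of solder wire standing on end beside the unit, 60 mm in diameter, 55 mm high, green flanges; origin under its centre. Not to be moved.
- bottle: A small clear bottle with a blue cap, 52 mm in diameter, 115 mm high, standing; origin under its centre. Not to be moved.
- tape: A roll of brown tape lying flat, 90 mm outside diameter, 25 mm high; origin under its centre. Not to be moved.
- driver: A screwdriver lying on the bench along its x, handle to -x, 200 mm long, 25 mm thick; origin under its middle. Not to be moved.

How it is judged:
By the outcome, as a careful person would: the job done as asked, in the order asked, and still so for the second after the job is handed in, with the robot touching nothing.
It also fails if it takes over 45 s, if anything falls off the work surface, if the arm or the gripper's body presses on something with over 40 N, if the wrist force passes 120 N, or if a joint passes its speed limit or range.

ROBOT

A 6-joint arm with a two-finger parallel gripper is mounted at the origin on the work surface. World frame = base frame: x ahead of the robot, y to its left, z up, the work surface at z = 0. Lengths are in m, angles in rad, forces in N, time in s.
With the tool pointing down it reaches from about 0.325 to 0.85 m from the base axis. Payload 4.4 kg.
Tool frame: the origin (TCP) lies between the finger pads; the fingertips stand 17 mm ahead of it and the grasp point (between the pads) lies 2 mm behind it (nose_length is the distance from the TCP to the fingertips, in m); x points along the fingers, y is the direction in which the jaws open and shut, and the axes are right-handed (so a half turn about x gives the same grasp; the last joint's range is limited). The gripper opens to 94 mm and grips with 3 to 60 N. Pads are 16 mm wide; open, the fingers measure 119 mm over their backs; the gripper's body (75 mm by 177 mm) begins 78 mm behind the grasp point.
Start: joints at [1.03, 0.207, 1.542, -0, 1.393, -0.15], TCP at [0.219, 0.532, 0.222] pointing down, gripper open.
Joint ranges: [-2.73, 2.73], [-0.86, 2.22], [0.23, 2.46], [-1.11, 4.25], [0.08, 2.63], [-2.82, 2.82]. Speed limits (rad/s): [2.79, 2.79, 3.14, 3.14, 3.14, 3.14].

INTERFACE

Orientations are given as a 3x3 rotation matrix whose columns are the frame's x, y, z axes.
In Python, from rig import state, capture, sign_off, nose_length gives the robot as it stands.
- The arm moves only by the tool drive_tool, never from a script. Its argument "increments" is a list of rows, each a list of 7 numbers: the shift along the tool's x, y, z in mm, then the turn, a rotation vector about the tool's x, y, z in degrees, then the closure in counts, from 0 (fully open) to 255 (shut). A call has 1 to 8 rows; each row shifts and turns the commanded pose from where the row before left it, along the tool's axes as they then stand; what a row does not reach is not made up. A row lasts 1/12 s, in which the tool goes at most 41.7 mm and 7.16 degrees, less where a joint would pass 70% of its speed; a pose out of reach is approached as far as the arm can. A call with a gripper value outside its range is refused whole. The fingers move at their own pace and stop on an object; "force" is the grip in N (left out, the last holds). Time passes only in rows, so rows that do not move let the fingers close. It gives the time, the measured TCP pose, the force and the opening at its end, in the units of the state.
- state(): the state, without advancing time (a new reading comes with each control period).
- capture(name): name is "side" or "top" or "wrist"; returns a dict with "color" (420x560x3 uint8, red, green, blue), "mtx" (3x3 intrinsics, pixels), "origin" and "attitude" of the camera in the world. Camera axes: x right, y up, looking along -z (the intrinsics and any distortion apply to the point x, -y, -z); pixel columns grow to the right and rows downward; lengths in m; the calibration is good to about 2 mm. The wrist camera is an equidistant fisheye: a pixel r from the principal point sees the ray r / f radians off the axis. A picture is of the moment at which its call begins. There is no depth.
- sign_off(): hands the job in, once; it reports no verdict.
The state is a dict: "clock": time; "q": joint angles; "qvel": joint speeds; "joint_torque": joint torques, N m; "eef_pos": TCP position; "tcp_rot": TCP orientation; "contact_force": force on the tool from outside, world axes, zero at the start; "torque": the same for the moment, N m; "finger_gap": finger opening in m.
Only numpy, scipy, OpenCV 4.12 (cv2) and the standard library are available. Lean on these libraries where they do the work, as an engineer would, in place of code of your own. Each camera call takes 0.05 s, during which the arm holds its last target. There are 200 camera calls.

## Working session

There is one attempt and no reset: what is moved stays moved. The work goes in short steps, Python scripts to look and compute and a tool call to move; the robot and the scene stay as the last step left them, time stands still between calls to the robot, and variables do not carry over. Pictures are saved under pics/ and viewed, about 8 in all and at most 12, crops included, and the job is handed in when it is done.

Besides the shell and the picture viewer there is one more tool, called after ">>>" as name(argument=value, ...), one argument or row to a line, values as JSON. drive_tool: Moves the arm, as the interface text tells. Its arguments: {"type":"object","properties":{"increments":{"type":"array","items":{"type":"array","items":{"type":"number"}}},"force":{"type":"number"}},"required":["increments"]}

```bash
mkdir -p pics; python3 - <<'E'
from rig import *
import cv2,numpy as np
ims=[]
for n in("top","side"):
    c=capture(n);cv2.imwrite(f"pics/{n}0.png",c["color"][:,:,::-1]);print(n,c["mtx"],c["origin"],c["attitude"],[k for k in c])
    np.savez(f"{n}0.npz",**{k:v for k,v in c.items() if v is not None})
s=state();print(s, nose_length)
E
```

```text
top [[489.98688408   0.         279.67102032]
 [  0.         489.98688408 206.46821407]
 [  0.           0.           1.        ]] [0.41441429 0.01479128 1.15189143] [[-0.01324619  0.99112556 -0.13226736]
 [-0.99990046 -0.01248683  0.00656888]
 [ 0.00485898  0.13234121  0.99119231]] ['color', 'mtx', 'origin', 'attitude']
side [[429.52699444   0.         285.71570754]
 [  0.         429.52699444 207.55945015]
 [  0.           0.           1.        ]] [0.36718408 0.78260905 0.57605132] [[-0.96939179  0.12339203 -0.21225918]
 [-0.24539513 -0.51440052  0.82168932]
 [-0.00779632  0.84862625  0.52893545]] ['color', 'mtx', 'origin', 'attitude']
{'clock': 0.1, 'q': array([ 1.03051322e+00,  2.07365712e-01,  1.54277456e+00,  8.22490433e-06,
        1.39352997e+00, -1.50514231e-01]), 'qvel': array([-0.00280351, -0.0024735 , -0.00285374, -0.00026152,  0.00254659,
        0.00016941]), 'joint_torque': array([ 8.20948480e-05, -3.71863818e+01, -2.82296097e+01,  7.00551155e-02,
        3.10763007e-02, -3.13733005e-05]), 'eef_pos': array([0.21814149, 0.53126746, 0.22140667]), 'tcp_rot': array([[-1.07561221e-03,  3.79974881e-01,  9.24996180e-01],
       [-1.77750196e-03,  9.24994527e-01, -3.79976269e-01],
       [-9.99997842e-01, -2.05288963e-03, -3.19529308e-04]]), 'contact_force': array([-0.72562827, -0.59631633, -0.30749147]), 'torque': array([ 0.00645892, -0.00394027,  0.02074824]), 'finger_gap': 0.09430887933669697} 0.017
```

View pics/top0.png

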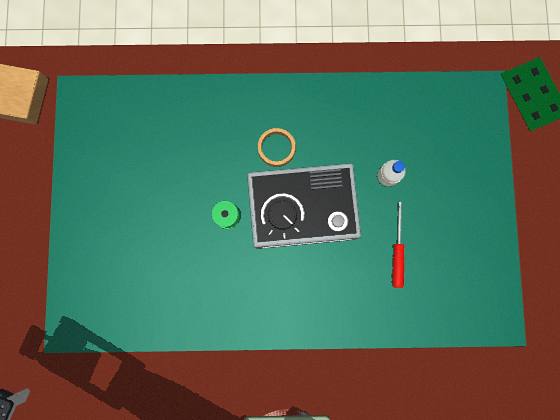

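View pics/side0.png

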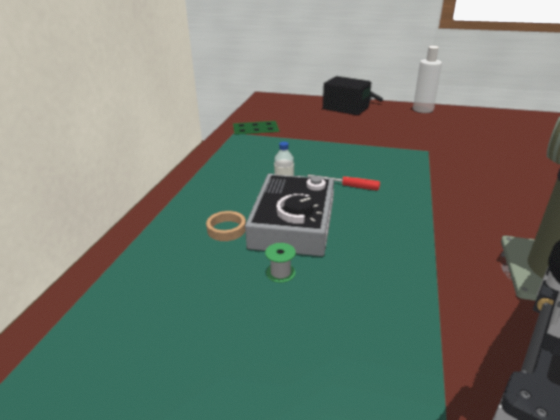

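The top view shows the unit with panel corners near (249,175), (351,166), (357,236) and (255,246). The knob is at about (284,215), with its line towards the lower right, and the button is at (338,221). The side view confirms that the spool is near the unit's +y side and that nothing stands on the -x side.

```bash
cat >h.py <<'E'
import numpy as np
def ray(c,px,z):
    K=c["mtx"];u=np.array([(px[0]-K[0,2])/K[0,0],-(px[1]-K[1,2])/K[1,1],-1])
    d=c["attitude"]@u;o=c["origin"];return (o+d*(z-o[2])/d[2])
E
python3 - <<'E'
from h import *;import cv2
c=np.load("top0.npz");im=c["color"].astype(int)
# grey/black panel: low saturation region in the middle
m=((im.max(2)-im.min(2))<25).astype(np.uint8);m[:150]=0;m[260:]=0;m[:,:240]=0;m[:,370:]=0
m=cv2.morphologyEx(m,cv2.MORPH_CLOSE,np.ones((7,7)))
k=max(cv2.findContours(m,0,1)[0],key=cv2.contourArea);print(cv2.minAreaRect(k))
p=[ray(c,q,.07)[:2] for q in((249,175),(351,166),(357,236),(255,246))]
print(np.round(p,4)); p=np.array(p)
ctr=p.mean(0);yv=(p[0]-p[1]+p[3]-p[2]);yaw=np.arctan2(-yv[0],yv[1]);print(ctr,yaw)
R=np.array([[np.cos(yaw),-np.sin(yaw)],[np.sin(yaw),np.cos(yaw)]])
print("knob",ctr+R@[-.02,.05],ray(c,(284,214),.095),"btn",ctr+R@[-.045,-.07],ray(c,(338,221),.09))
E
```

```text
((303.2081298828125, 202.88674926757812), (82.45095825195312, 107.46627044677734), 84.64418029785156)
[[ 0.631   0.0756]
 [ 0.6488 -0.1544]
 [ 0.4907 -0.1625]
 [ 0.4716  0.0631]]
[ 0.56052128 -0.0445433 ] 0.08096218434295907
knob [0.53654311 0.00367544] [ 0.53882917 -0.00139538  0.095     ] btn [ 0.52132985 -0.11795333] [ 0.52257052 -0.11891813  0.09      ]
```

>>> drive_tool(
  increments=[
    [-1,-26,30,0,0,0,255],
    [-1,-26,30,0,0,0,255],
    [-1,-26,30,0,0,0,255],
    [-1,-26,30,0,0,0,255],
    [-1,-26,30,0,0,0,255],
    [-1,-26,30,0,0,0,255],
    [-1,-26,30,0,0,0,255],
    [-1,-26,30,0,0,0,255],
  ],
  force=20,
)

```text
clock: 0.77
eef_pos: [0.3615, 0.2464, 0.2302]
tcp_rot: [[-0.0, 0.38, 0.925], [-0.0, 0.925, -0.38], [-1.0, -0.0, -0.0]]
contact_force: [0.4, 0.0, -0.2]
finger_gap: 0.0442
```

>>> drive_tool(
  increments=[
    [-1,-26,30,0,0,0,255],
    [-1,-26,30,0,0,0,255],
    [-1,-26,30,0,0,0,255],
    [-1,-26,30,0,0,0,255],
    [-1,-26,30,0,0,0,255],
    [-1,-26,30,0,0,0,255],
    [-1,-26,30,0,0,0,255],
    [0,0,0,0,0,0,255],
  ],
)

```text
clock: 1.43
eef_pos: [0.489, -0.0058, 0.2375]
tcp_rot: [[0.002, 0.386, 0.922], [-0.003, 0.922, -0.386], [-1.0, -0.002, 0.003]]
contact_force: [0.1, 0.1, -0.6]
finger_gap: 0.0005
```

>>> drive_tool(
  increments=[
    [0,0,0,-7,0,0,255],
    [0,0,0,-7,0,0,255],
    [0,0,0,-7,0,0,255],
    [0,0,0,-6,0,0,255],
    [0,0,0,0,0,0,255],
    [0,0,0,0,0,0,255],
  ],
)

```text
clock: 1.93
eef_pos: [0.4861, 0.0007, 0.2371]
tcp_rot: [[-0.001, -0.079, 0.997], [0.0, 0.997, 0.079], [-1.0, 0.0, -0.001]]
contact_force: [0.4, 1.0, 0.8]
finger_gap: 0.0003
```

```bash
python3 - <<'E'
from rig import *
import cv2,numpy as np
c=capture("wrist");cv2.imwrite("pics/w1.png",c["color"][:,:,::-1]);np.savez("w1.npz",**c)
s=state();print(s["clock"],s["eef_pos"],s["tcp_rot"],s["q"],s["contact_force"],s["finger_gap"]);print(c["mtx"],c["origin"],c["attitude"])
E
```

```text
1.9833 [0.48617191 0.00060704 0.23715168] [[-6.93208860e-04 -7.93015803e-02  9.96850430e-01]
 [ 2.66579967e-04  9.96850619e-01  7.93017807e-02]
 [-9.99999724e-01  3.20713052e-04 -6.69885469e-04]] [-1.77092402e-01  3.61293574e-03  1.73391851e+00  1.42244811e-04
  1.40479054e+00 -1.82729733e+00] [-0.44339428 -0.2320568   0.07232399] 0.0007908208222165271
[[325.1922621    0.         282.41868801]
 [  0.         325.1922621  214.07544146]
 [  0.           0.           1.        ]] [ 0.4110497  -0.00513466  0.40079073] [[-0.07868526 -0.96284957 -0.25832021]
 [ 0.99689807 -0.07643738 -0.01874993]
 [-0.00169196 -0.25899427  0.96587738]]
```

View pics/w1.png

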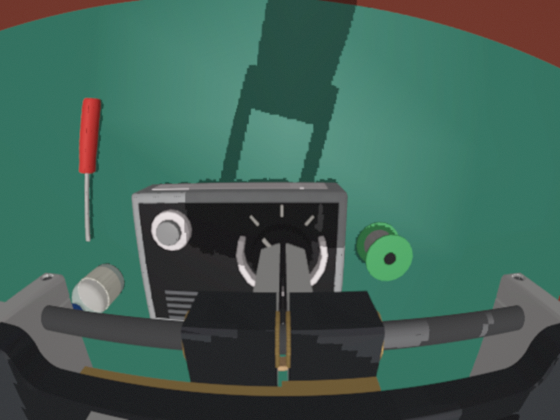

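The wrist view shows the three marks at (254,220), (282,211) and (309,220), with the white line at the left mark. The button is at (170,232), and the closed fingers hide the back of the knob.

```bash
cat >>h.py <<'E'
def fray(c,px,z):
    K=c["mtx"];v=np.array([px[0]-K[0,2],px[1]-K[1,2]]);r=np.hypot(*v);t=r/K[0,0]
    u=np.array([v[0]/r*np.sin(t),-v[1]/r*np.sin(t),-np.cos(t)]);d=c["attitude"]@u;o=c["origin"]
    return o+d*(z-o[2])/d[2]
E
python3 - <<'E'
from h import *;import cv2
c=np.load("w1.npz");g=c["color"].min(2)
def cents(g,box,th):
    x0,y0,x1,y1=box;_,_,st,ce=cv2.connectedComponentsWithStats((g[y0:y1,x0:x1]>th).astype(np.uint8))
    return [(ce[i]+[x0,y0],st[i,4],st[i,:4]) for i in range(1,len(ce)) if st[i,4]>8]
for q,a,b in cents(g,(230,203,335,260),120): print(np.round(q,1),a,b,np.round(fray(c,q,.07)[:2],4),np.round(fray(c,q,.095)[:2],4))
print("btn",fray(c,(168,233),.088),fray(c,(168,233),.085))
t=np.load("top0.npz");g=t["color"].min(2)
for q,a,b in cents(g,(245,180,360,245),130): print(np.round(q,1),a,b,np.round(ray(t,q,.07)[:2],4))
# collar circle from top view
_,l=cv2.connectedComponents((g>150).astype(np.uint8)); 
ys,xs=np.nonzero((g>150)); s=(xs>258)&(xs<308)&(ys>190)&(ys<225)
P=np.array([ray(t,(x,y),.087)[:2] for x,y in zip(xs[s],ys[s])])
ctr=np.array([.538,0.]);d=np.hypot(*(P-ctr).T);P=P[(d>.037)&(d<.052)]
A=np.c_[2*P,np.ones(len(P))];s=np.linalg.lstsq(A,(P**2).sum(1),rcond=None)[0];print("collar",len(P),s[:2],np.sqrt(s[2]+s[0]**2+s[1]**2))
E
python3 -c "
import cv2;i=cv2.imread('pics/w1.png')[180:300,120:360];cv2.imwrite('pics/w1c.png',cv2.resize(i,None,fx=3.3,fy=3.3,interpolation=2))"
```

```text
[281.5 210.5] 20 [51  3  2 10] [0.4957 0.    ] [ 4.893e-01 -4.000e-04]
[254.1 220.4] 24 [21 13  7  9] [ 0.5088 -0.0281] [ 0.5014 -0.0264]
[308.8 220.2] 20 [76 14  7  8] [0.504  0.0298] [0.497  0.0271]
[240.1 249.2] 121 [ 7 35  7 22] [ 0.5429 -0.0418] [ 0.5329 -0.039 ]
[323.  249.7] 139 [90 35  8 22] [0.5363 0.0487] [0.5268 0.0447]
[266.4 243.2] 32 [33 36  8  9] [ 0.5334 -0.0134] [ 0.5241 -0.0128]
btn [ 0.52495709 -0.11813639  0.088     ] [ 0.52604958 -0.11922019  0.085     ]
[304.6 225.6] 911 [  3   0 112  65] [ 0.5154 -0.0471]
[281.5 205.4] 238 [16 13 44 31] [0.5612 0.0035]
[337.5 220.9] 302 [83 32 20 19] [ 0.5248 -0.1203]
[287.2 219.2] 26 [38 35 10  9] [ 0.5302 -0.0087]
[296.3 229.4] 11 [49 48  5  4] [ 0.5072 -0.0285]
[270.3 231.8] 9 [24 50  4  5] [0.5026 0.029 ]
[283.7 235.3] 11 [38 53  3  6] [ 0.4944 -0.0005]
collar 221 [0.5392626  0.00271215] 0.04414588809206041
```

View pics/w1c.png

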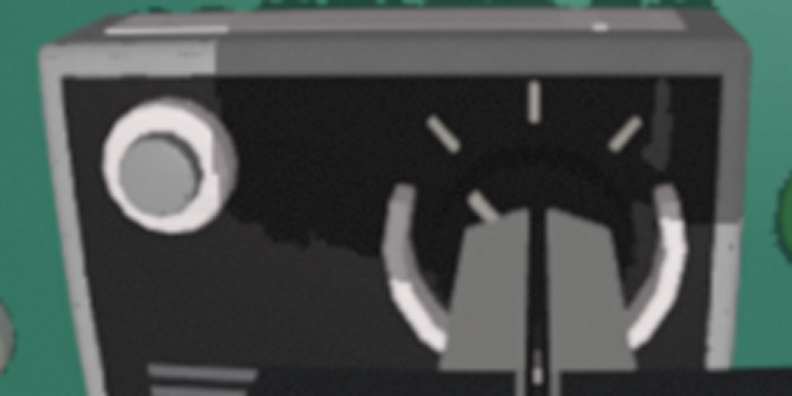

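>>> drive_tool(
  increments=[
    [5,-1,16,0,0,0,255],
    [15,-1,17,0,0,0,255],
    [25,0,0,0,0,0,255],
    [30,0,0,0,0,0,255],
    [25,0,0,0,0,0,255],
    [12,0,0,0,0,0,255],
    [0,0,0,0,0,0,255],
    [0,0,0,0,0,0,255],
  ],
)

```text
clock: 2.65
eef_pos: [0.519, 0.0011, 0.1248]
tcp_rot: [[-0.002, -0.08, 0.997], [0.0, 0.997, 0.08], [-1.0, 0.001, -0.002]]
contact_force: [0.7, -0.0, 0.8]
finger_gap: 0.0007
```

>>> drive_tool(
  increments=[
    [3,0,0,0,0,0,255],
    [3,0,0,0,0,0,255],
    [3,0,0,0,0,0,255],
    [0,0,0,0,0,0,255],
    [0,0,0,0,0,0,255],
  ],
)

```text
clock: 3.07
eef_pos: [0.5198, 0.0008, 0.1168]
tcp_rot: [[0.001, -0.081, 0.997], [-0.0, 0.997, 0.081], [-1.0, -0.0, 0.0]]
contact_force: [-0.6, -0.1, -0.3]
finger_gap: 0.0005
```

>>> drive_tool(
  increments=[
    [2,0,0,0,0,0,255],
    [1,0,0,0,0,0,255],
    [1,0,0,0,0,0,255],
    [0,0,0,0,0,0,255],
    [0,0,0,0,0,0,255],
  ],
)

```text
clock: 3.48
eef_pos: [0.5196, 0.0008, 0.1124]
tcp_rot: [[-0.0, -0.081, 0.997], [0.0, 0.997, 0.081], [-1.0, 0.0, -0.0]]
contact_force: [0.1, 0.2, -0.3]
finger_gap: 0.0004
```

>>> drive_tool(
  increments=[
    [0.7,0,0,0,0,0,255],
    [0,0,0,0,0,0,255],
    [0,0,0,0,0,0,255],
  ],
)

```text
clock: 3.73
eef_pos: [0.5197, 0.0008, 0.1122]
tcp_rot: [[0.0, -0.081, 0.997], [-0.0, 0.997, 0.081], [-1.0, -0.0, 0.0]]
contact_force: [-1.7, 0.8, 4.1]
finger_gap: 0.0005
```

Contact, at 4 N. I'll press on in small steps.

>>> drive_tool(
  increments=[
    [0.6,0,0,0,0,0,255],
    [0,0,0,0,0,0,255],
    [0,0,0,0,0,0,255],
  ],
)

```text
clock: 3.98
eef_pos: [0.5197, 0.0007, 0.1122]
tcp_rot: [[0.0, -0.082, 0.997], [-0.0, 0.997, 0.082], [-1.0, -0.0, 0.0]]
contact_force: [-3.4, -0.5, 7.8]
finger_gap: 0.0006
```

>>> drive_tool(
  increments=[
    [0.8,0,0,0,0,0,255],
    [0,0,0,0,0,0,255],
    [0,0,0,0,0,0,255],
  ],
)

```text
clock: 4.23
eef_pos: [0.5197, 0.0007, 0.1121]
tcp_rot: [[0.0, -0.082, 0.997], [-0.0, 0.997, 0.082], [-1.0, -0.0, -0.0]]
contact_force: [-5.2, 0.6, 12.4]
finger_gap: 0.0006
```

>>> drive_tool(
  increments=[
    [0,1.74,0.08,5,0,0,255],
    [0,1.74,0.08,5,0,0,255],
    [0,1.74,0.08,5,0,0,255],
    [0,0,0,0,0,0,255],
  ],
)

```text
clock: 4.57
eef_pos: [0.5198, 0.0059, 0.1121]
tcp_rot: [[-0.0, 0.182, 0.983], [-0.001, 0.983, -0.182], [-1.0, -0.001, -0.0]]
contact_force: [-5.9, -0.7, 11.3]
finger_gap: 0.0004
```

>>> drive_tool(
  increments=[
    [0,1.74,0.08,5,0,0,255],
    [0,1.74,0.08,5,0,0,255],
    [0,1.74,0.08,5,0,0,255],
    [0,1.74,0.08,5,0,0,255],
    [0,0,0,0,0,0,255],
  ],
)

```text
clock: 4.98
eef_pos: [0.5223, 0.0132, 0.1121]
tcp_rot: [[-0.0, 0.507, 0.862], [0.001, 0.862, -0.507], [-1.0, 0.001, -0.001]]
contact_force: [-5.4, 1.7, 12.9]
finger_gap: 0.0005
```

```bash
cat >knob.py <<'E'
from h import *;import cv2,sys
from rig import *
def line(n):
    c=capture("wrist");np.savez(n+".npz",**c);cv2.imwrite(f"pics/{n}.png",c["color"][:,:,::-1])
    t=capture("top");np.savez(n+"t.npz",**t);K=np.array([.539,.0025])
    for im,f in((c,fray),(t,ray)):
        g=im["color"].min(2);_,_,st,ce=cv2.connectedComponentsWithStats((g>120).astype(np.uint8))
        for i in range(1,len(ce)):
            if 6<st[i,4]<70:
                p=f(im,ce[i],.095)[:2]-K
                q=f(im,ce[i],.07)[:2]-K
                if np.hypot(*p)<.06:print(f.__name__,np.round(ce[i]),st[i,4],"r/ang at .095",np.round(np.hypot(*p),3),round(np.arctan2(p[1],-p[0]),2),"at .07",np.round(np.hypot(*q),3),round(np.arctan2(q[1],-q[0]),2))
    s=state();print(s["clock"],s["eef_pos"],s["contact_force"])
line(sys.argv[1])
E
python3 knob.py w2
```

```text
fray [220. 255.] 62 r/ang at .095 0.043 -0.53 at .07 0.044 -0.8
fray [223. 288.] 54 r/ang at .095 0.037 -1.09 at .07 0.045 -1.38
5.0833 [0.5223124  0.01309781 0.11211591] [-4.8828874   1.76884462 12.3054026 ]
```

>>> drive_tool(
  increments=[
    [-3,0,0,0,0,0,255],
    [-10,0,0,0,0,0,255],
    [-25,0,0,0,0,0,255],
    [-30,0,0,0,0,0,255],
    [-10,0,-30,0,0,0,255],
    [0,0,-30,0,0,0,255],
    [0,0,0,0,0,0,255],
    [0,0,0,0,0,0,255],
  ],
)

```text
clock: 5.75
eef_pos: [0.4698, 0.0432, 0.1886]
tcp_rot: [[0.001, 0.504, 0.864], [-0.0, 0.864, -0.504], [-1.0, 0.0, 0.001]]
contact_force: [1.0, 0.1, -0.4]
finger_gap: 0.0007
```

```bash
python3 knob.py w3
```

```text
fray [256. 258.] 22 r/ang at .095 0.052 0.08 at .07 0.044 -0.08
fray [239. 283.] 23 r/ang at .095 0.045 -0.5 at .07 0.044 -0.81
ray [303. 213.] 12 r/ang at .095 0.045 -1.59 at .07 0.047 -1.65
5.85 [0.47114483 0.04253227 0.18853884] [ 0.51754817 -0.10464519 -0.43302292]
```

View pics/w3.png

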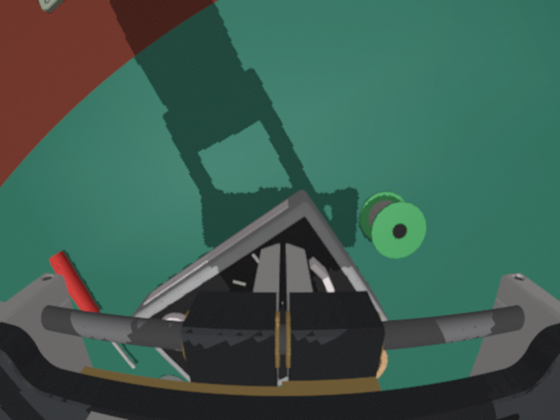

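The fingers hide the line in this view. I'll shift over towards the button and look from there.

>>> drive_tool(
  increments=[
    [0,-25,20,0,0,0,255],
    [0,-25,20,0,0,0,255],
    [0,-25,20,0,0,0,255],
    [0,-25,20,0,0,0,150],
    [0,-25,20,0,0,0,150],
    [0,-22,20,0,0,0,150],
    [0,0,0,0,0,0,150],
  ],
)

```text
clock: 6.43
eef_pos: [0.5016, -0.1507, 0.1883]
tcp_rot: [[0.001, 0.51, 0.86], [-0.003, 0.86, -0.51], [-1.0, -0.002, 0.003]]
contact_force: [-0.4, 0.8, 0.6]
finger_gap: 0.0237
```

>>> drive_tool(
  increments=[
    [0,0,0,-7,0,0,150],
    [0,0,0,-7,0,0,150],
    [0,0,0,-7,0,0,150],
    [0,0,0,-7,0,0,150],
    [0,0,0,-7,0,0,150],
    [0,0,0,0,0,0,150],
    [0,0,0,0,0,0,150],
  ],
)

```text
clock: 7.02
eef_pos: [0.5001, -0.1447, 0.188]
tcp_rot: [[-0.001, -0.078, 0.997], [0.0, 0.997, 0.078], [-1.0, 0.0, -0.0]]
contact_force: [-0.2, 0.4, 0.5]
finger_gap: 0.0387
```

```bash
python3 knob.py w4
```

```text
fray [433. 221.] 54 r/ang at .095 0.052 -0.29 at .07 0.043 -0.03
fray [456. 231.] 47 r/ang at .095 0.044 0.29 at .07 0.045 0.69
fray [405. 232.] 51 r/ang at .095 0.055 -0.82 at .07 0.042 -0.77
ray [283. 222.] 28 r/ang at .095 0.017 -0.08 at .07 0.014 -0.12
ray [296. 229.] 11 r/ang at .095 0.045 -0.72 at .07 0.044 -0.77
ray [270. 232.] 10 r/ang at .095 0.047 0.6 at .07 0.046 0.63
ray [284. 235.] 13 r/ang at .095 0.047 -0.07 at .07 0.045 -0.08
7.1167 [ 0.50000356 -0.14466681  0.18810442] [ 0.84264807  1.16747295 -0.11377125]
```

View pics/w4.png

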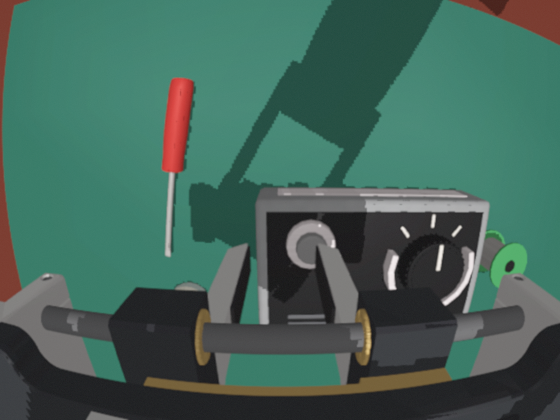

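The line now points at the middle mark: both are at -0.08 rad in the top view, and the marks have not shifted. The button cap is at about (311,246).

```bash
python3 - <<'E'
from h import *;import cv2
c=np.load("w4.npz")
i=c["color"][215:275,280:345,::-1];cv2.imwrite("pics/w4c.png",cv2.resize(i,None,fx=9,fy=9,interpolation=2))
for z in(.076,.08,.085,.09):print(z,*[np.round(f(np.load(n),p,z)[:2],4) for n,p,f in(("w1.npz",(168.2,232.5),fray),("w4.npz",(311,246),fray),("top0.npz",(337.7,221),ray))])
E
```

```text
0.076 [ 0.5287 -0.1222] [ 0.5267 -0.117 ] [ 0.524 -0.12 ]
0.08 [ 0.5273 -0.1208] [ 0.5253 -0.1175] [ 0.5236 -0.1195]
0.085 [ 0.5255 -0.119 ] [ 0.5234 -0.1181] [ 0.5231 -0.1189]
0.09 [ 0.5237 -0.1172] [ 0.5216 -0.1187] [ 0.5226 -0.1183]
```

View pics/w4c.png

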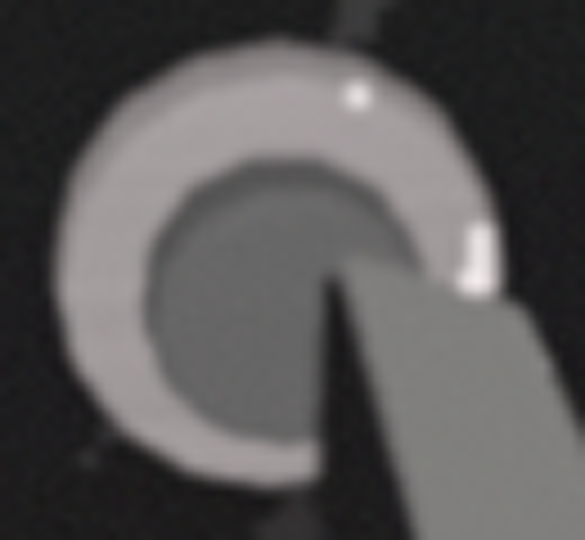

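The cap stands slightly proud of its housing, so a single fingertip clears the ring. The button is at about (0.5235, -0.1187), with its top near z = 0.086.

>>> drive_tool(
  increments=[
    [0,-0.5,13,0,0,0,150],
    [10,-0.5,12,0,0,0,150],
    [25,0,0,0,0,0,150],
    [25,0,0,0,0,0,150],
    [12,0,0,0,0,0,150],
    [0,0,0,0,0,0,150],
    [0,0,0,0,0,0,150],
  ],
)

```text
clock: 7.7
eef_pos: [0.5245, -0.1434, 0.1159]
tcp_rot: [[-0.001, -0.081, 0.997], [0.001, 0.997, 0.081], [-1.0, 0.001, -0.001]]
contact_force: [0.0, 0.1, 1.4]
finger_gap: 0.0385
```

>>> drive_tool(
  increments=[
    [3,0,0,0,0,0,150],
    [3,0,0,0,0,0,150],
    [2,0,0,0,0,0,150],
    [0,0,0,0,0,0,150],
    [0,0,0,0,0,0,150],
  ],
)

```text
clock: 8.12
eef_pos: [0.5255, -0.144, 0.1092]
tcp_rot: [[0.002, -0.081, 0.997], [-0.001, 0.997, 0.081], [-1.0, -0.001, 0.002]]
contact_force: [1.3, 0.3, 1.3]
finger_gap: 0.0387
```

>>> drive_tool(
  increments=[
    [1.5,0,0,0,0,0,150],
    [1,0,0,0,0,0,150],
    [0,0,0,0,0,0,150],
    [0,0,0,0,0,0,150],
  ],
)

```text
clock: 8.45
eef_pos: [0.5255, -0.144, 0.1064]
tcp_rot: [[0.002, -0.081, 0.997], [-0.001, 0.997, 0.081], [-1.0, -0.001, 0.002]]
contact_force: [0.7, -0.5, 3.3]
finger_gap: 0.0388
```

>>> drive_tool(
  increments=[
    [1,0,0,0,0,0,150],
    [1,0,0,0,0,0,150],
    [0,0,0,0,0,0,150],
    [0,0,0,0,0,0,150],
  ],
)

```text
clock: 8.78
eef_pos: [0.5255, -0.144, 0.1043]
tcp_rot: [[0.001, -0.081, 0.997], [-0.001, 0.997, 0.081], [-1.0, -0.001, 0.001]]
contact_force: [0.7, -0.2, 3.3]
finger_gap: 0.0384
```

>>> drive_tool(
  increments=[
    [1,0,0,0,0,0,150],
    [1,0,0,0,0,0,150],
    [0,0,0,0,0,0,150],
    [0,0,0,0,0,0,150],
  ],
)

```text
clock: 9.12
eef_pos: [0.5255, -0.1439, 0.1031]
tcp_rot: [[0.001, -0.081, 0.997], [-0.001, 0.997, 0.081], [-1.0, -0.001, 0.001]]
contact_force: [-0.1, -0.6, 8.2]
finger_gap: 0.0389
```

>>> drive_tool(
  increments=[
    [1,0,0,0,0,0,150],
    [1,0,0,0,0,0,150],
    [0,0,0,0,0,0,150],
    [0,0,0,0,0,0,150],
  ],
)

```text
clock: 9.45
eef_pos: [0.5257, -0.144, 0.1028]
tcp_rot: [[0.002, -0.082, 0.997], [-0.001, 0.997, 0.082], [-1.0, -0.001, 0.001]]
contact_force: [-2.4, 0.5, 17.6]
finger_gap: 0.0384
```

```bash
python3 - <<'E'
from rig import *;import cv2
c=capture("wrist");cv2.imwrite("pics/w5.png",cv2.resize(c["color"][200:330,200:400,::-1],None,fx=4,fy=4,interpolation=2));print(state()["contact_force"])
E
```

```text
[-3.67018144  0.61699375 18.52441893]
```

View pics/w5.png

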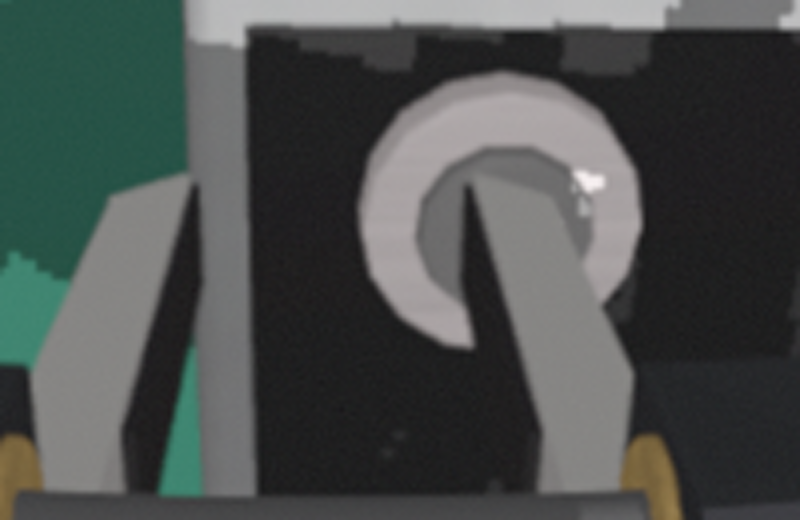

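The fingertip is on the cap only, clear of the ring at (500,200) in the crop, and it has reached a hard stop at 18 N. I'll release it and retreat.

>>> drive_tool(
  increments=[
    [-3,0,0,0,0,0,150],
    [-5,0,0,0,0,0,150],
    [-15,0,0,0,0,0,150],
    [-30,0,0,0,0,0,150],
    [-35,0,0,0,0,0,150],
    [-20,0,-30,0,0,0,150],
    [0,0,-30,0,0,0,150],
    [0,0,0,0,0,0,150],
  ],
)

```text
clock: 10.17
eef_pos: [0.4601, -0.1474, 0.2069]
tcp_rot: [[-0.006, -0.081, 0.997], [0.002, 0.997, 0.081], [-1.0, 0.002, -0.006]]
contact_force: [-0.3, 0.3, -0.2]
finger_gap: 0.0386
```

>>> drive_tool(
  increments=[
    [0,-10,-10,0,0,0,150],
    [0,-10,0,0,0,0,150],
    [0,0,0,0,0,0,150],
    [0,0,0,0,0,0,150],
  ],
)

```text
clock: 10.5
eef_pos: [0.4566, -0.1693, 0.2069]
tcp_rot: [[-0.002, -0.08, 0.997], [0.001, 0.997, 0.08], [-1.0, 0.002, -0.002]]
contact_force: [0.3, 0.1, -0.3]
finger_gap: 0.0391
```

```bash
python3 knob.py w6; python3 -c "
import cv2,numpy as np
a=np.load('top0.npz')['color'][130:300,200:420,::-1];b=np.load('w6t.npz')['color'][130:300,200:420,::-1]
cv2.imwrite('pics/cmp.png',cv2.resize(np.vstack([a,b]),None,fx=1.75,fy=1.75,interpolation=2))"
```

```text
fray [437. 257.] 41 r/ang at .095 0.055 -0.29 at .07 0.043 -0.03
fray [457. 264.] 34 r/ang at .095 0.046 0.25 at .07 0.045 0.69
fray [411. 267.] 40 r/ang at .095 0.059 -0.8 at .07 0.042 -0.77
fray [399. 285.] 18 r/ang at .095 0.054 -1.19 at .07 0.04 -1.38
ray [283. 222.] 28 r/ang at .095 0.017 -0.08 at .07 0.014 -0.12
ray [296. 229.] 11 r/ang at .095 0.045 -0.72 at .07 0.044 -0.77
ray [270. 232.] 10 r/ang at .095 0.047 0.6 at .07 0.046 0.63
ray [284. 235.] 13 r/ang at .095 0.047 -0.07 at .07 0.045 -0.08
10.6 [ 0.4568484  -0.16894598  0.20711656] [ 0.60370002 -0.38104026 -0.09668656]
```

View pics/w6.png

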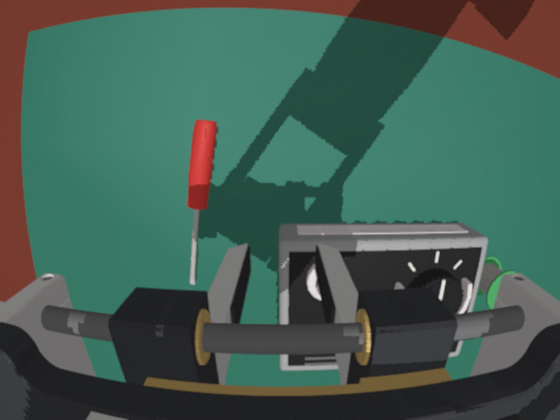

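View pics/cmp.png

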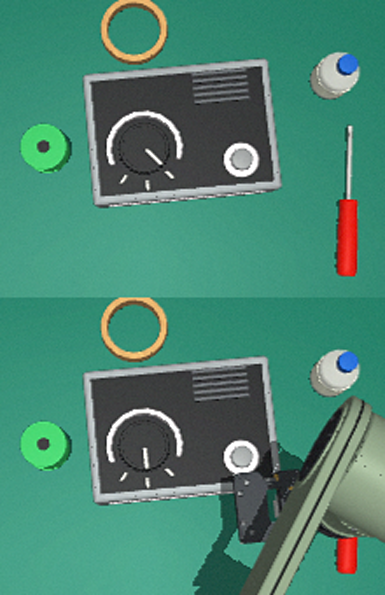

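The before and after top views (upper and lower in the crop) show the line at the middle mark and the cap up. The unit and the other things look unmoved, and the arm is touching nothing.

```bash
python3 -c "
from rig import *;print(sign_off())"
```

```text
the job is handed in; nothing more can be done
None
```

I turned the selector one click clockwise to the middle mark, then pressed the start button down and let it spring back. The job was handed in at about 10.6 s on the robot's clock.

- **Selector:** I pressed the closed fingertips on the knob's top at about 12 N, 20 mm from its axis, and moved them about 35° in an arc. I then lifted off so the detent could finish the click. In the last top view the white line and the middle mark are both within 0.01 rad of -0.08 rad, and it read the same before and after the button press.
- **Start button:** I pressed it with one fingertip to a hard stop at about 18 N, after roughly 6 mm of travel. In the last top view the cap looks back up. I judged this by eye and did not measure its height.
- **Other things on the bench:** The marks on the preheater appear at the same pixels as at the start, to within a pixel. The spool, bottle and tape look unmoved in the last top view. In that view the arm hides part of the screwdriver; it looked undisturbed in the wrist view. The tool touched nothing, with force readings under 1 N.

No check failed. Two images taken partway through could not show the line because the fingers covered it, so I confirmed the knob from a later, clear view.

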